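Press two jade blanks into a spring magazine

ROBOT

A 6-joint arm with a two-finger parallel gripper is mounted at the origin on the work surface. World frame = base frame: x ahead of the robot, y to its left, z up, the work surface at z = 0. Lengths are in m, angles in rad, forces in N, time in s.
With the tool pointing down it reaches from about 0.35 to 0.775 m from the base axis. Payload 7.3 kg.
Tool frame: the origin (TCP) lies at the centre of the arm's flange, where the gripper is bolted on; the fingertips stand 178 mm ahead of it and the grasp point (between the pads) lies 159 mm ahead of it; z points along the fingers, y is the line along which they close (so a half turn about z gives the same grasp; the last joint's range is limited). The gripper opens to 92 mm and grips with 3 to 60 N. Pads are 19 mm wide; open, the fingers measure 130 mm over their backs; the gripper's body (75 mm by 190 mm) begins 47 mm behind the grasp point.
Start: joints at [-1.367, 0.342, 1.524, -0, 1.275, -0.146], TCP at [0.18, -0.493, 0.405] pointing down, gripper open.
Joint ranges: [-2.53, 2.53], [-0.77, 2.02], [0.04, 2.7], [-1, 4.14], [0.28, 2.66], [-3.11, 3.11]. Speed limits (rad/s): [2.57, 2.57, 3.14, 3.14, 3.14, 3.14].

INTERFACE

Orientations are given as [roll, pitch, yaw] about the fixed x, y, z axes, in that order (R = Rz(yaw) Ry(pitch) Rx(roll)).
In Python, from cell import robot gives the robot as it stands.
- The arm moves only by the tool drive_effector, called by a JSON object that holds its "name" and its "arguments". Schema: {"type":"object","properties":{"motion":{"type":"array","items":{"type":"object","properties":{"xyz":{"type":"array","items":{"type":"number"},"minItems":3,"maxItems":3},"turn_vec":{"type":"array","items":{"type":"number"},"minItems":3,"maxItems":3}},"additionalProperties":false},"minItems":1,"maxItems":8},"jaw":{"type":"number"},"clamp_n":{"type":"number"},"only":{"type":"string"},"quiet":{"type":"boolean"},"lines":{"type":"string"}},"required":["motion"],"additionalProperties":false}. motion is a list of rows, 1 to 8 of them, each an object with the fields xyz (a list: dx, dy, dz in normalised numbers (1 is 0.3 m)), turn_vec (a list: a rotation vector rx, ry, rz in normalised numbers (1 is 120 degrees)); a field left out counts as zero; each row shifts and turns the commanded pose from where the row before left it, along the tool's axes as they then stand; what a row does not reach is not made up. A row lasts 1/12 s, in which the tool goes at most 0.0417 m and 0.125 rad, less where a joint would pass 70% of its speed; a pose out of reach is approached as far as the arm can. jaw is the finger opening in m, set as the call begins (left out keeps the last). The fingers move at their own pace and stop on an object; clamp_n is the grip in N (left out, the last holds). Time passes only in rows, so rows that do not move let the fingers close. The tool returns the time, the measured TCP pose, the force, the opening and the grip force at its end. only (a regular expression) keeps the lines of the reply that match it, lines (a string "A,B") keeps lines A to B, and quiet returns only ok. Shift and turn numbers lie between -1 and 1, and a call with a number outside is refused. Input that does not fit is refused with a message, and nothing moves.
- robot.observe(): the state, without advancing time (a new reading comes with each control period).
- robot.read_camera(name): name is "side" or "top"; returns a dict with "image" (384x512x3 uint8, red, green, blue), "fx", "fy", "cx", "cy" (pixels), "k1" (the pictures are not rectified: a ray, as slopes to the right and down, at radius r is drawn at 1 + k1 r^2 times it, then the intrinsics apply), "pose" (4x4, takes a point from camera to world coordinates). Camera axes: x right, y down, z forward; pixel columns grow to the right and rows downward; lengths in m; the calibration is good to about 2 mm. A picture is of the moment at which its call begins. There is no depth.
- robot.hand_in(): hands the job in; it is judged then, once.
The state is a dict: "time": time; "qpos": joint angles; "qvel": joint speeds; "joint_efforts": joint torques, N m; "tool_pos": TCP position; "tool_rot": TCP orientation; "contact_force": force on the tool from outside, world axes, zero at the start; "torque": the same for the moment, N m; "opening": finger opening in m; "grip_force": force on a finger pad.
Only numpy, scipy, OpenCV 4.12 (cv2) and the standard library are available. Lean on these libraries where they do the work, as an engineer would, in place of code of your own. Each camera call takes 0.05 s, during which the arm holds its last target. There are 200 camera calls.

TASK

Load the two large rectangular jade blanks from the draining rack into the spring magazine: each goes in lying flat and is pressed down against the spring follower until both end latches snap out over it, so that both blanks end stacked and locked in. They stand on edge in the rack; the empty mat is there for laying a blank down and taking it again by its long edges. Leave the small and the arched blank in the rack, and everything else on the bench where it is.

Things in the scene. Friction and masses are not known exactly. Their poses are not given: they have to be found in the camera images.
- blank_a: One of the two large rectangular blanks to load: jade-green stone, same colour as the other blanks, 64 x 38 x 10 mm, about 72 g. Origin at its centre; own x across its 10 mm thickness, y along its 64 mm length, z along its 38 mm height. It starts upright in a slot of the rack, standing on a long edge (z up, centre 31 mm above the table).
- blank_b: The other large rectangular blank, the same in every way as blank_a.
- small_blank: Bystander, leave in the rack: rectangular blank 46 x 30 x 10 mm, jade-green stone, same colour as the other blanks; axes and origin as blank_a.
- arched_blank: Bystander, leave in the rack: blank 56 mm wide at its flat foot with a round arched top, 10 mm thick, jade-green stone, same colour as the other blanks. It stands 36 mm tall in its slot, origin on its own x and y middle, 17 mm above its foot.
- rack: Fixed wooden draining rack, 184 x 84 mm; origin under its middle, x along the row of four slots (at x = -60, -20, 20, 60 mm). Board 12 mm thick is the slot floor; wooden teeth between the slots reach 26 mm above the table. Slots 12.5 mm wide. Blanks stand across it, length along the rack's y, 30 mm clear between neighbours; which blank is in which slot varies.
- mat: Fixed empty black rubber mat, 130 x 130 mm, 3 mm thick, lying between rack and magazine: a clear place to lay a blank down and take it again. Origin under its middle.
- magazine: Fixed spring stack magazine, open at the top. Origin on the table under its middle; x across it, y along it, z up. Base 92 x 124 x 12 mm. Inside opening 41 mm in x, 67 mm in y: a large blank goes in lying flat, its length along the magazine's y, with 1.5 mm play all round. A latch block stands outside each end, 82 to 102 mm above the table, out to 62 mm in y (its pin to 71.5 mm).
- guides (a point): Point on the magazine's axis at the top of its four steel corner guides, 108 mm above the table, axes as the magazine's; their lips flare outwards 5 mm more, up to 119 mm. Each long side is open in the middle 47 mm of its length (in y), so fingers holding a blank by its long edges can go down beside it; nothing is in their way there above 46 mm over the table.
- mouth (a point): Point on the magazine's axis at the height of the undersides of the latch noses, 88 mm above the table; axes as the magazine's. The top face of the uppermost loaded blank comes to rest here.
- follower (a joint): Spring follower plate inside the magazine, metres pressed down from its highest place: 0 empty (plate 87 mm above the table), about 0.009 with one blank latched, about 0.019 with two; stop at 0.034. The spring pushes up with about 5 N at 0 and 8 N at 0.02.
- latch_left (a joint): Spring latch bolt at the magazine's +y end, metres pushed back: 0 sprung out, travel 0.008. Nose 16 mm wide, 5.5 mm into the opening, flat underneath at 88 mm, its top sloping up to 98.5 mm. A blank pressed down pushes it back (latches and follower together take 5 to 14 N); it springs out over the blank once the blank's top is below 88 mm: press 2 to 4 mm beyond.
- latch_right (a joint): The same latch bolt at the magazine's -y end, metres pushed back outwards.
- graver_cup: Bystander: steel cup, radius 34 mm, 75 mm tall, with wooden-handled gravers standing in it up to 165 mm. Origin under its middle.
- oilstone: Bystander: dark grey stone bar 55 x 140 x 22 mm, length along its y. Origin under its middle.
- drip_bottle: Bystander: clear water bottle, radius 27 mm, 145 mm tall. Origin under its middle.
- bangle: Bystander: jade ring 74 mm across, 11 mm high, lying flat. Origin under its middle.
- calipers: Bystander: steel slide calipers lying flat, 215 mm long along y, jaws 75 mm wide in x, 9 mm high. Origin under the middle of the beam.
- handpiece: Bystander: rotary carving handpiece lying along its y, 190 mm long, 26 mm thick. Origin under its middle.

How it is judged:
At the end, for the whole second after the job is handed in: Both large blanks lie at rest, flat (within 0.1 rad) and centred (within 5 mm) in the magazine, their centres 60 to 85 mm above its foot, with the follower pressed down more than 17 mm and both latches sprung out (pushed back less than 1.5 mm) (horizontal distance between each of blank_a, blank_b and mouth below 0.005 m and z of blank_a in the frame of magazine between 0.06 and 0.085 m and angle between the x axis of each of blank_a, blank_b and the z axis of magazine, either way round below 0.1 rad and linear speed of each of blank_a, blank_b below 0.02 m/s and z of blank_b in the frame of magazine between 0.06 and 0.085 m and value of joint follower above 0.017 m and value of joint each of latch_left, latch_right below 0.0015 m); the robot touches nothing.
It fails at once if the small or the arched blank is moved more than 25 mm (distance of any of small_blank, arched_blank from where it was at the start of the episode above 0.025 m).
It fails at once if any other bystander on the bench (cup of gravers, oilstone, bottle, bangle, calipers, handpiece) is moved more than 30 mm (distance of any of graver_cup, oilstone, drip_bottle, bangle, calipers, handpiece from where it was at the start of the episode above 0.03 m).
It also fails if it takes over 72 s, if anything falls off the work surface, if the arm or the gripper's body presses on something with over 40 N, if the wrist force passes 120 N, or if a joint passes its speed limit or range.

## Working session

There is one attempt and no reset: what is moved stays moved. The work goes in short steps, Python scripts to look and compute and a tool call to move; the robot and the scene stay as the last step left them, time stands still between calls to the robot, and variables do not carry over. Pictures are saved under pics/ and viewed, at most 10 in all, crops included, and the job is handed in when it is done.

```bash
ls; mkdir -p pics; cat > h.py <<'E'
import numpy as np, cv2
from cell import robot
def snap(n,f):
    c=robot.read_camera(n); cv2.imwrite(f,cv2.cvtColor(c["image"],cv2.COLOR_RGB2BGR)); np.save(f[:-4]+'.npy',c,allow_pickle=True); return c
def load(f): return np.load(f,allow_pickle=True).item()
def ray(c,u,v):
    d=np.array([(u-c["cx"])/c["fx"],(v-c["cy"])/c["fy"]]); r=np.hypot(*d); s=r
    for _ in range(20): s=r/(1+c["k1"]*s*s)
    d=d*(s/r if r>0 else 1); T=np.array(c["pose"]); return T[:3,3],T[:3,:3]@np.array([d[0],d[1],1])
def onz(c,u,v,z):
    o,d=ray(c,u,v); return o+d*(z-o[2])/d[2]
def proj(c,p):
    T=np.array(c["pose"]); q=T[:3,:3].T@(np.array(p)-T[:3,3]); x=q[:2]/q[2]; x=x*(1+c["k1"]*(x@x)); return np.array([x[0]*c["fx"]+c["cx"],x[1]*c["fy"]+c["cy"]])
E
python3 - <<'E'
from h import *
for n in("top","side"):
    c=snap(n,f"pics/{n}0.png"); print(n,c["fx"],c["cx"],c["k1"],np.round(c["pose"],3).tolist())
print(robot.observe())
E
```

```text
cell.py
pics
top 464.24940532384966 260.2912181459597 -0.13480317353405946 [[0.019, -0.997, 0.068, 0.443], [-1.0, -0.02, -0.02, 0.019], [0.022, -0.068, -0.997, 1.229], [0.0, 0.0, 0.0, 1.0]]
side 438.2718547699428 254.58737410573374 0.03583955284724586 [[-0.888, -0.236, 0.394, 0.154], [-0.459, 0.461, -0.759, 0.753], [-0.003, -0.855, -0.518, 0.612], [0.0, 0.0, 0.0, 1.0]]
{'time': 0.1, 'qpos': array([-1.36701213e+00,  3.42616655e-01,  1.52488280e+00, -1.83126316e-05,
        1.27544498e+00, -1.46055088e-01]), 'qvel': array([ 0.00040354, -0.00075084, -0.00065462, -0.00127019, -0.00116525,
       -0.00016022]), 'joint_efforts': array([ 2.05517412e-03, -4.32002378e+01, -2.44696999e+01,  7.19573954e-02,
        5.25967323e-02, -4.78992206e-05]), 'tool_pos': array([ 0.17990856, -0.49308207,  0.40414671]), 'tool_rot': array([-3.14025271e+00, -1.79408106e-04,  3.49844511e-01]), 'contact_force': array([-0.15833761,  0.24140029,  0.66811359]), 'torque': array([ 0.01058748, -0.02534355, -0.05109736]), 'grip_force': 0.0, 'opening': 0.09186296767210801}
```

View pics/top0.png

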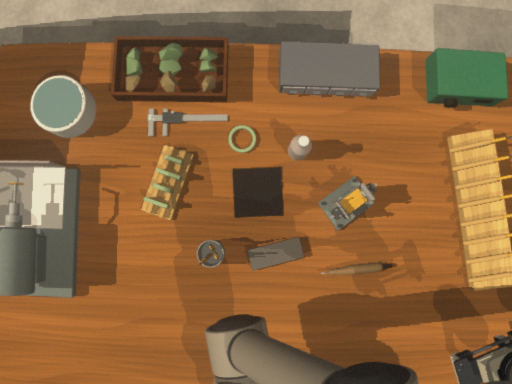

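View pics/side0.png

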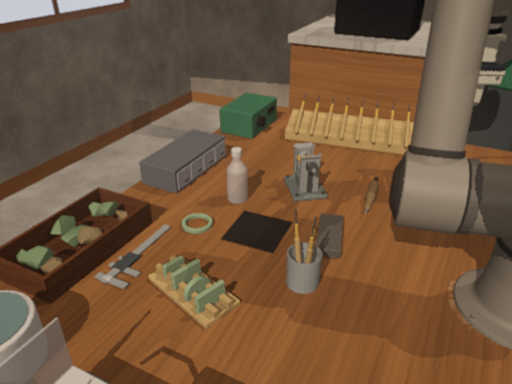

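The top view shows the rack at about (168,182), the mat at (258,192) and the magazine at (348,202). The bottle, at (300,147), stands between the mat and the magazine, beyond the line joining them. Next I'll zoom in on the rack and magazine in both views.

```bash
python3 - <<'E'
from h import *
t=load("pics/top0.npy")["image"];s=load("pics/side0.npy")["image"]
def cr(i,u,v,w,h): return cv2.resize(i[v:v+h,u:u+w],(400,300),interpolation=cv2.INTER_CUBIC)
a=np.vstack([np.hstack([cr(t,125,140,88,66+0),cr(t,308,168,80,60)]),np.hstack([cr(s,144,248,100,75),cr(s,264,134,88,66)])])
cv2.imwrite("pics/z.png",a[:,:,::-1])
E
```

```text
(no output)
```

View pics/z.png

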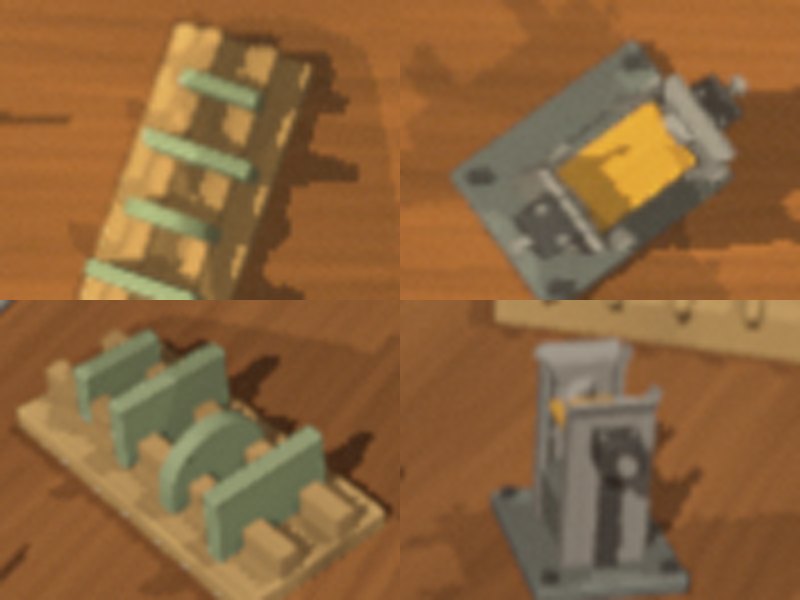

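The zoom shows four blanks in the rack. In the top view, from far to near, they are small, large, arched and large, so the large ones are 2nd and 4th. The magazine's yellow follower is visible, with the long axis running lower-left to upper-right in the image. Next I'll measure with masks.

```bash
cat > m.py <<'E'
from h import *
def comps(mask,box,amin=15):
    m=np.zeros_like(mask,np.uint8); u0,v0,u1,v1=box; m[v0:v1,u0:u1]=mask[v0:v1,u0:u1]
    n,l,st,ce=cv2.connectedComponentsWithStats(m.astype(np.uint8),connectivity=4)
    return [(l==i) for i in range(1,n) if st[i,4]>=amin]
def hsv(c): return cv2.cvtColor(c["image"],cv2.COLOR_RGB2HSV).astype(int)
def green(c,smin=35): h=hsv(c); return (h[...,0]>40)&(h[...,0]<90)&(h[...,1]>smin)&(h[...,2]>70)
def rect(c,m,z):
    "metric min-area rectangle of mask at height z: centre,size,long-axis angle"
    v,u=np.nonzero(m); P=np.array([onz(c,a,b,z)[:2] for a,b in zip(u,v)])
    (cx,cy),(w,h),a=cv2.minAreaRect((P*1000).astype(np.float32))
    if h>w: a+=90
    cen=P.mean(0); ev=np.linalg.eigh(np.cov(P.T))[1][:,1]
    pa=np.degrees(np.arctan2(ev[1],ev[0]))%180
    return np.round([cx,cy,max(w,h),min(w,h),a%180,*cen*1000,pa,len(P)],1)
E
python3 - <<'E'
from m import *
t=load("pics/top0.npy"); s=load("pics/side0.npy")
print("blanks top z=50"); [print(rect(t,m,.05)) for m in comps(green(t),(130,135,200,225))]
h=hsv(t); y=(h[...,0]>17)&(h[...,0]<32)&(h[...,1]>150)&(h[...,2]>120)
print("yellow z=87");[print(rect(t,m,.087)) for m in comps(y,(310,165,385,235))]
k=(h[...,2]<45)
print("mat z=3");[print(rect(t,m,.003)) for m in comps(k,(225,160,292,225),300)]
g=(h[...,0]>60)&(h[...,0]<130)&(h[...,2]>60)
I=t["image"].astype(int); g=(I[...,0]-I[...,2]<12)&(I.max(2)>60)
print("base");[print(rect(t,m,.012)) for m in comps(g,(312,168,385,235))]
# rack: light wood
w=(h[...,0]>12)&(h[...,0]<25)&(h[...,2]>140)
print("rack z=12");[print(rect(t,m,.015)) for m in comps(w,(135,135,205,228),30)]
print(hsv(t)[180:215:4,340:365:4].tolist()[3], h[152:164:3,160:190:5].tolist())
b=comps((h[...,1]<90)&(h[...,2]>120),(285,130,315,165)); [print("bottle",rect(t,m,.1)) for m in b]
E
```

```text
blanks top z=50
yellow z=87
[ 513.6 -235.3   59.7   39.3  127.2  513.6 -235.3  124.5  348. ]
mat z=3
base
rack z=12
[5.613e+02 2.349e+02 2.452e+02 1.847e+02 1.600e+00 5.577e+02 2.470e+02
 9.400e+00 4.230e+03]
[633.8 204.7  20.2  16.7 155.3 633.2 204.5 153.3  48. ]
[597.3 215.8  20.9  15.2 163.5 598.  215.2   3.8  44. ]
[559.6 228.3  18.8  16.6 154.7 559.5 228.  161.3  45. ]
[[28, 36, 114], [30, 36, 112], [28, 38, 107], [19, 168, 204], [20, 188, 230], [18, 140, 206], [20, 49, 155]] [[[15, 169, 146], [18, 148, 198], [17, 147, 189], [17, 139, 114], [18, 146, 184], [17, 145, 149]], [[16, 156, 191], [23, 111, 182], [19, 137, 143], [18, 144, 110], [18, 149, 185], [17, 140, 113]], [[19, 144, 222], [27, 81, 170], [37, 80, 159], [31, 81, 135], [18, 138, 120], [18, 137, 108]], [[19, 146, 224], [17, 149, 192], [20, 113, 106], [35, 79, 145], [36, 79, 158], [18, 143, 109]]]
bottle [644.7 -96.5  60.4  51.  117.9 644.2 -98.  139.8 393. ]
```

```bash
cat >> m.py <<'E'
def green(c): h=hsv(c); return (h[...,0]>=27)&(h[...,0]<90)&(h[...,1]>45)&(h[...,2]>90)
E
python3 - <<'E'
from m import *
t=load("pics/top0.npy"); s=load("pics/side0.npy")
h=hsv(t);I=t["image"].astype(int)
print("blanks top z=50"); [print(rect(t,m,.05)) for m in comps(green(t),(130,135,200,225))]
print("mat",I[185:200:5,250:270:8].tolist())
k=(I.max(2)<60)
for m in comps(k,(222,155,295,228),300): print("mat z=3",rect(t,m,.003))
g=(h[...,1]<95)
for m in comps(g,(312,168,385,235),50): print("base z12",rect(t,m,.012))
print("bottle",[rect(t,m,.14) for m in comps((h[...,1]<60)&(h[...,2]>170),(285,130,315,165))])
hs=hsv(s)
for m in comps(green(s),(144,248,244,325),40):
    v,u=np.nonzero(m); print("side green",len(u),u.min(),u.max(),v.min(),v.max())
out=np.hstack([cv2.resize(x.astype(np.uint8)*255,None,fx=4,fy=4,interpolation=0) for x in (g[165:240,305:390],green(t)[140:225,130:205][:75])]); out=np.dstack([out]*3)
cv2.imwrite("pics/mask.png",out)
E
```

```text
blanks top z=50
[613.2 219.9  45.3  11.1  70.5 613.1 219.8  72.1  74. ]
[575.4 231.6  62.3  11.3  72.7 575.3 230.5  71.7 100. ]
[539.1 247.   48.2  10.5  72.9 539.3 247.5  71.5  73. ]
[501.5 260.4  65.3   9.7  73.  501.8 260.5  72.2  97. ]
mat [[[55, 47, 39], [55, 48, 37], [55, 46, 35]], [[54, 44, 36], [56, 48, 40], [55, 48, 42]], [[54, 45, 35], [51, 46, 36], [55, 47, 40]]]
mat z=3 [5.370e+02 1.300e+00 1.253e+02 1.236e+02 9.420e+01 5.355e+02 1.200e+00
 1.002e+02 2.132e+03]
base z12 [ 522.3 -246.7  157.9   91.5  127.6  514.1 -233.7  126.1 1311. ]
bottle [array([ 650.3, -102.7,   24. ,   23.6,  136.2,  650.5, -102.7,   96.1,
         91. ])]
side green 1471 163 224 256 312
```

View pics/mask.png

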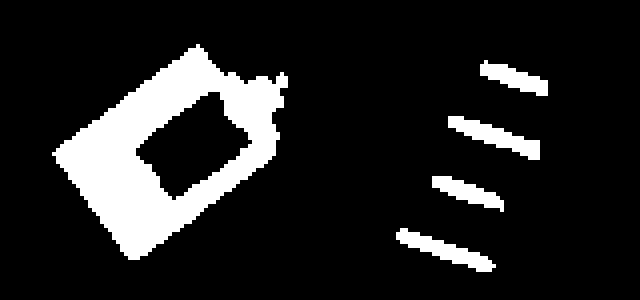

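The masks isolate the magazine footprint well, with corners near (318,203), (354,176) and (338,230), and show four blank tops. Next I'll fit the base edges and cross-check them with the side view.

```bash
python3 - <<'E'
from m import *
t=load("pics/top0.npy"); s=load("pics/side0.npy")
h=hsv(t); m=comps(h[...,1]<95,(312,168,385,235),300)[0]
cn=max(cv2.findContours(m.astype(np.uint8),cv2.RETR_EXTERNAL,cv2.CHAIN_APPROX_NONE)[0],key=len)[:,0].astype(float)
def edge(a,b):
    a=np.array(a,float);b=np.array(b,float);d=(b-a)/np.linalg.norm(b-a);n=np.array([-d[1],d[0]])
    q=cn[(abs((cn-a)@n)<2)&((cn-a)@d>3)&((cn-a)@d<np.linalg.norm(b-a)-3)]
    P=np.array([onz(t,*p,.012)[:2] for p in q])*1000
    vx,vy,x,y=cv2.fitLine(P.astype(np.float32),cv2.DIST_HUBER,0,.01,.01).ravel(); return np.array([x,y]),np.array([vx,vy]),len(q)
L,T,B=(318,203.5),(354.5,176.2),(338.5,230)
R=(373,204)
for n,(a,b) in dict(long=(L,T),short=(L,B),long2=(B,R)).items():
    p,d,k=edge(a,b); print(n,p.round(1),np.degrees(np.arctan2(d[1],d[0])).round(2)%180,k)
e1,e2=edge(L,T),edge(L,B)
def inter(a,b):
    A=np.array([a[1],-b[1]]).T; return a[0]+a[1]*np.linalg.solve(A,b[0]-a[0])[0]
c=inter(e1,e2); print("corner",c, onz(t,*T,.012)*1000,onz(t,*B,.012)*1000)
d1=e1[1]*np.sign(e1[1]@(onz(t,*T,.012)[:2]*1000-c)); d2=e2[1]*np.sign(e2[1]@(onz(t,*B,.012)[:2]*1000-c))
print("centre",c+62*d1+46*d2)
# side view: yellow plate and base projections for checking
hs=hsv(s)
I=cv2.resize(s["image"][128:208,270:350],(800,800),interpolation=cv2.INTER_CUBIC)[:600].copy()
import math
for cen,col in (((513.6,-235.3),(255,0,0)),((c+62*d1+46*d2),(0,0,255))):
    a=math.atan2(d1[1],d1[0]); yv=np.array([math.cos(a),math.sin(a)]); xv=np.array([-yv[1],yv[0]])
    for z,hx,hy in((.012,46,62),):
        q=np.array([proj(s,[*(np.array(cen)+i*hx*xv+j*hy*yv)/1000,z]) for i,j in((-1,-1),(-1,1),(1,1),(1,-1))])
        cv2.polylines(I,[((q-[270,128])*10).astype(int)],True,col,2)
cv2.imwrite("pics/s.png",I[:,:,::-1])
E
```

```text
long [ 538.2 -194.1] 127.55 32
short [ 471.4 -187.8] 36.6 23
long2 [ 475.9 -259.2] 127.78 30
corner [ 510.82693 -158.50787] [ 583.51578938 -255.89557654   12.        ] [ 439.98269941 -213.9423595    12.        ]
centre [ 511.68247068 -235.08890307]
```

View pics/s.png

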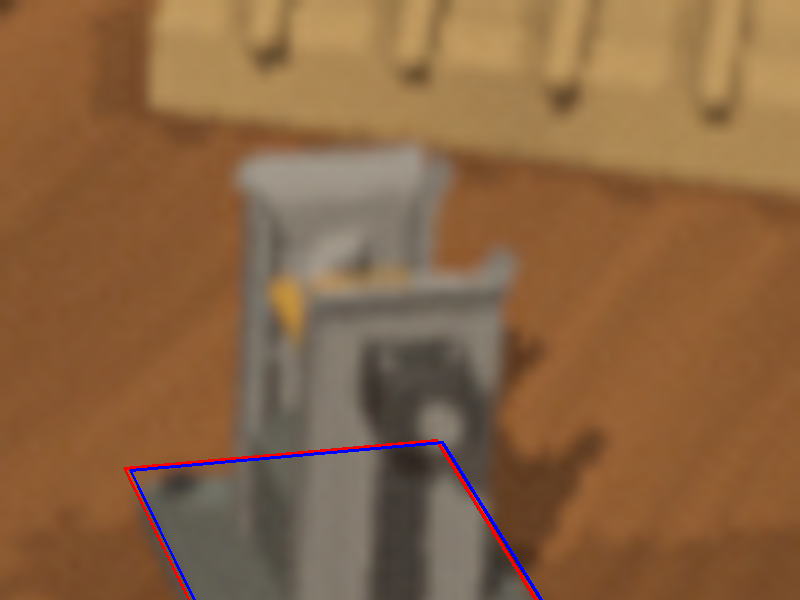

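The base centre comes out at (512,-235) mm with the axis at 127.6°, and the follower plate agrees to 2 mm. The side view shows a projection offset of about 1 px, which is within calibration. I'll start with the nearest large blank, at (501.6,260.5), turning first and then travelling.

Careful with the scale: shifts go in shares of 0.3 m and turns go in shares of 120 degrees. That gives: -0.112 rad / 2.0944 = -0.0535.

```bash
cat > d.py <<'E'
import sys
from h import *
from scipy.spatial.transform import Rotation as R
# usage: d.py x y z yaw -> remaining shift in tool axes (current), rotvec
o=robot.observe(); x,y,z,yaw=map(float,sys.argv[1:5])
Rc=R.from_euler('xyz',o["tool_rot"]); Rt=R.from_euler('xyz',[np.pi,0,yaw])
d=np.array([x,y,z])-o["tool_pos"]
print("now",o["tool_pos"].round(4),o["tool_rot"].round(4),"d now-axes",Rc.inv().apply(d).round(4),"d target-axes",Rt.inv().apply(d).round(4),"rot",(Rc.inv()*Rt).as_rotvec().round(4),"n",round(np.linalg.norm(d)/.04,1))
E
```

{"name": "drive_effector", "arguments": {"motion": [{"turn_vec":[0, 0, -0.053]}, {"turn_vec":[0, 0, -0.053]}, {"turn_vec":[0, 0, -0.053]}, {"turn_vec":[0, 0, -0.053]}, {"turn_vec":[0, 0, -0.053]}, {"turn_vec":[0, 0, -0.053]}, {"turn_vec":[0, 0, -0.053]}, {"turn_vec":[0, 0, -0.0535]}], "jaw": 0.026, "clamp_n": 40}}

```text
time: 0.77
tool_pos: [0.1799, -0.4931, 0.4043]
tool_rot: [-3.141, -0.001, 1.244]
contact_force: [0.4, 0.6, -0.1]
opening: 0.0432
grip_force: 0.0
```

```bash
python3 d.py 0.45 -0.15 0.40 1.239
```

```text
now [ 0.1799 -0.4931  0.4043] [-3.1412e+00 -8.0000e-04  1.2443e+00] d now-axes [0.4116 0.1458 0.0046] d target-axes [0.4124 0.1436 0.0043] rot [-0.0004 -0.0008  0.0053] n 10.9
```

Scaled: 0.0375 m / 0.3 = 0.125, 0.013 m / 0.3 = 0.0433.

{"name": "drive_effector", "arguments": {"motion": [{"xyz":[0.125, 0.0433, 0]}, {"xyz":[0.125, 0.0433, 0]}, {"xyz":[0.125, 0.0433, 0]}, {"xyz":[0.125, 0.0433, 0]}, {"xyz":[0.125, 0.0433, 0]}, {"xyz":[0.125, 0.0433, 0]}, {"xyz":[0.125, 0.0433, 0]}, {"xyz":[0.125, 0.0433, 0]}]}}

```text
time: 1.43
tool_pos: [0.3767, -0.2417, 0.4046]
tool_rot: [-3.141, -0.0, 1.239]
contact_force: [1.1, -0.9, -0.4]
opening: 0.026
grip_force: 0.0
```

{"name": "drive_effector", "arguments": {"motion": [{"xyz":[0.125, 0.0433, 0]}, {"xyz":[0.125, 0.0433, 0]}, {"xyz":[0.125, 0.0433, 0]}, {"xyz":[0.1333, -0.0283, 0]}, {"xyz":[0.1333, -0.0283, 0]}, {"xyz":[0.1333, -0.0283, 0]}, {"xyz":[0.1333, -0.0283, 0]}, {"xyz":[0.1333, -0.0283, 0]}]}}

```text
time: 2.1
tool_pos: [0.4743, 0.0551, 0.4045]
tool_rot: [-3.141, 0.0, 1.239]
contact_force: [0.8, -0.4, -0.5]
opening: 0.026
grip_force: 0.0
```

{"name": "drive_effector", "arguments": {"motion": [{"xyz":[0.1333, -0.0283, 0]}, {"xyz":[0.1333, -0.0283, 0]}, {"xyz":[0.1333, -0.0283, 0]}, {"xyz":[0.1333, -0.0283, 0]}, {}, {}]}}

```text
time: 2.6
tool_pos: [0.4942, 0.2174, 0.4039]
tool_rot: [-3.141, 0.001, 1.243]
contact_force: [-0.2, -1.1, -0.8]
opening: 0.0263
grip_force: 0.0
```

```bash
python3 d.py 0.5016 0.2605 0.208 1.239
```

```text
now [0.4942 0.2174 0.4039] [-3.1406e+00  9.0000e-04  1.2429e+00] d now-axes [ 0.0433 -0.0067  0.1959] d target-axes [ 0.0431 -0.0071  0.1959] rot [-0.001   0.0009  0.0039] n 5.0
```

Scaled: 0.04 m / 0.3 = 0.1333, 0.0216 m / 0.3 = 0.072, 0.004 rad / 2.0944 = 0.0019.

{"name": "drive_effector", "arguments": {"motion": [{"xyz":[0.072, -0.0117, 0]}, {"xyz":[0.072, -0.0117, 0], "turn_vec":[0, 0, 0.0019]}, {"xyz":[0, 0, 0.1333]}, {"xyz":[0, 0, 0.1333]}, {"xyz":[0, 0, 0.1333]}, {"xyz":[0, 0, 0.0667]}, {}], "jaw": 0.022}}

```text
time: 3.18
tool_pos: [0.5007, 0.2565, 0.2597]
tool_rot: [-3.134, 0.007, 1.233]
contact_force: [-1.6, -0.3, 0.2]
opening: 0.0222
grip_force: 0.0
```

```bash
python3 d.py 0.5016 0.2605 0.208 1.239
python3 - <<'E'
from m import *
t=snap("top","pics/t1.png");s=snap("side","pics/s1.png")
a=np.hstack([cv2.resize(t["image"][150:225,110:210],(400,300),interpolation=2),cv2.resize(s["image"][248:323,144:244],(400,300),interpolation=2)])
cv2.imwrite("pics/v1.png",a[:,:,::-1])
E
```

```text
now [0.5007 0.2565 0.2597] [-3.1336  0.007   1.2331] d now-axes [ 0.0045 -0.      0.0517] d target-axes [ 0.0041 -0.0004  0.0517] rot [-0.0081  0.007  -0.0059] n 1.3
```

View pics/v1.png

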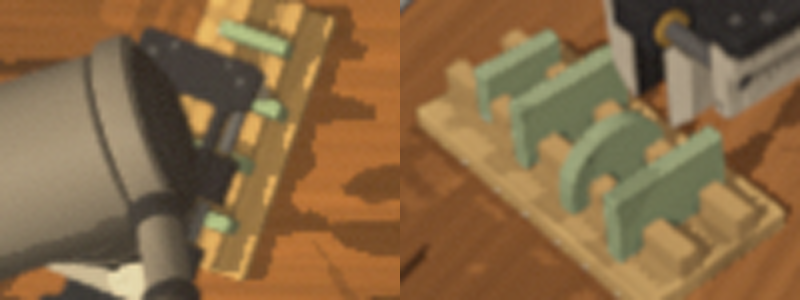

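The side view shows the fingertips straddling the blank's line, at crop positions (640,95) and (690,120), above the blank's top middle at (665,160). I'll descend and grip.

Scaled: 0.02 m / 0.3 = 0.0667, 0.012 m / 0.3 = 0.04.

{"name": "drive_effector", "arguments": {"motion": [{"xyz":[0.0067, 0, 0.0667]}, {"xyz":[0.0033, 0, 0.0667]}, {"xyz":[0.0033, 0, 0.04]}, {}, {}]}}

```text
time: 3.7
tool_pos: [0.5039, 0.2622, 0.2138]
tool_rot: [3.141, -0.001, 1.235]
contact_force: [-0.5, -0.6, 0.5]
opening: 0.0219
grip_force: 0.0
```

{"name": "drive_effector", "arguments": {"motion": [{}, {}, {}, {}], "jaw": 0.005, "clamp_n": 30}}

```text
time: 4.03
tool_pos: [0.5037, 0.2625, 0.214]
tool_rot: [3.14, -0.001, 1.235]
contact_force: [-0.6, -1.1, 6.4]
opening: 0.0094
grip_force: 30.0
```

```bash
python3 d.py 0.5016 0.2605 0.3 1.239
```

```text
now [0.5037 0.2625 0.214 ] [ 3.1398e+00 -1.3000e-03  1.2350e+00] d now-axes [-0.0025 -0.0012 -0.086 ] d target-axes [-0.0026 -0.0014 -0.086 ] rot [ 0.0018 -0.0013 -0.004 ] n 2.2
```

Scaled: -0.04 m / 0.3 = -0.1333, -0.039 m / 0.3 = -0.13.

{"name": "drive_effector", "arguments": {"motion": [{"xyz":[0, 0, -0.0667]}, {"xyz":[0, 0, -0.1]}, {"xyz":[0, 0, -0.1333]}, {"xyz":[-0.1, 0.0333, 0]}, {"xyz":[-0.13, 0.0517, 0]}, {"xyz":[-0.13, 0.0517, 0]}, {"xyz":[-0.13, 0.0517, 0]}, {"xyz":[-0.13, 0.0517, 0]}]}}

```text
time: 4.7
tool_pos: [0.5095, 0.0626, 0.3031]
tool_rot: [3.141, -0.0, 1.236]
contact_force: [-0.2, -0.3, 0.5]
opening: 0.0098
grip_force: 29.9
```

```bash
python3 d.py 0.519 0.0075 0.206 1.239
```

```text
now [0.5095 0.0626 0.3031] [ 3.141  -0.      1.2356] d now-axes [-0.0489  0.027   0.0971] d target-axes [-0.049   0.0269  0.0971] rot [ 0.0006 -0.     -0.0034] n 2.8
```

Scaled: 0.035 m / 0.3 = 0.1167, 0.03 m / 0.3 = 0.1.

{"name": "drive_effector", "arguments": {"motion": [{"xyz":[-0.08, 0.045, 0]}, {"xyz":[-0.08, 0.045, 0.0333]}, {"xyz":[0, 0, 0.1167]}, {"xyz":[0, 0, 0.1]}, {"xyz":[0, 0, 0.0467]}, {}]}}

```text
time: 5.2
tool_pos: [0.5184, 0.0097, 0.2107]
tool_rot: [-3.135, 0.001, 1.234]
contact_force: [-0.5, 0.2, -0.6]
opening: 0.0095
grip_force: 29.9
```

```bash
python3 d.py 0.519 0.0075 0.206 1.239
```

```text
now [0.5184 0.0097 0.2107] [-3.1353e+00  1.5000e-03  1.2341e+00] d now-axes [-0.0019  0.0013  0.0047] d target-axes [-0.0019  0.0013  0.0047] rot [-0.0063  0.0015 -0.0049] n 0.1
```

Scaled: 0.003 m / 0.3 = 0.01, 0.002 m / 0.3 = 0.0067.

{"name": "drive_effector", "arguments": {"motion": [{"xyz":[0, 0, 0.01]}, {"xyz":[0, 0, 0.0067]}, {}]}}

```text
time: 5.45
tool_pos: [0.52, 0.0101, 0.2096]
tool_rot: [3.14, -0.0, 1.235]
contact_force: [-0.8, -0.5, -0.7]
opening: 0.0094
grip_force: 29.9
```

```bash
python3 d.py 0.519 0.0075 0.206 1.239
```

```text
now [0.52   0.0101 0.2096] [ 3.1396e+00 -3.0000e-04  1.2352e+00] d now-axes [-0.0028 -0.0001  0.0036] d target-axes [-0.0028 -0.0001  0.0036] rot [ 0.002  -0.0003 -0.0038] n 0.1
```

Scaled: 0.002 m / 0.3 = 0.0067.

{"name": "drive_effector", "arguments": {"motion": [{"xyz":[0, 0, 0.0067]}, {"xyz":[0, 0, 0.0067]}, {}, {}]}}

```text
time: 5.78
tool_pos: [0.5198, 0.01, 0.205]
tool_rot: [3.141, -0.0, 1.235]
contact_force: [-0.2, 0.2, -0.1]
opening: 0.0099
grip_force: 29.9
```

{"name": "drive_effector", "arguments": {"motion": [{"xyz":[0, 0, 0.0067]}, {}, {}]}}

```text
time: 6.03
tool_pos: [0.5197, 0.01, 0.2049]
tool_rot: [3.14, -0.0, 1.235]
contact_force: [-4.0, 0.0, 19.0]
opening: 0.0099
grip_force: 30.1
```

{"name": "drive_effector", "arguments": {"motion": [{"xyz":[0, 0, 0.0033]}, {}, {}]}}

```text
time: 6.28
tool_pos: [0.5197, 0.01, 0.2048]
tool_rot: [3.139, -0.0, 1.235]
contact_force: [-9.5, 0.8, 28.1]
opening: 0.0096
grip_force: 30.1
```

Scaled: -0.006 m / 0.3 = -0.02, -0.002 m / 0.3 = -0.0067.

{"name": "drive_effector", "arguments": {"motion": [{"xyz":[0, 0, -0.0067]}, {}, {}, {}, {"xyz":[0, 0, -0.02]}, {}], "jaw": 0.064, "clamp_n": 30}}

```text
time: 6.78
tool_pos: [0.5199, 0.0099, 0.2102]
tool_rot: [3.141, -0.0, 1.235]
contact_force: [0.2, 0.1, -0.3]
opening: 0.0452
grip_force: 0.0
```

{"name": "drive_effector", "arguments": {"motion": [{"xyz":[0, 0.0333, 0]}, {"xyz":[0, 0.0333, 0]}, {"xyz":[0, 0.0267, 0]}, {"xyz":[0, 0.0233, 0]}, {"xyz":[0, 0.0233, 0]}, {"xyz":[0, 0.02, 0]}, {}]}}

```text
time: 7.37
tool_pos: [0.5659, -0.0063, 0.2097]
tool_rot: [3.14, -0.0, 1.235]
contact_force: [-0.6, 0.3, -0.4]
opening: 0.0637
grip_force: 0.0
```

{"name": "drive_effector", "arguments": {"motion": [{"xyz":[0, -0.0333, -0.0667]}, {"xyz":[0, -0.1, -0.1]}, {"xyz":[0, -0.1, -0.1]}, {"xyz":[-0.1, -0.1, 0]}, {"xyz":[-0.1333, 0, 0]}, {"xyz":[-0.1333, 0, 0]}, {"xyz":[-0.1333, 0, 0]}, {}], "jaw": 0.09}}

```text
time: 8.03
tool_pos: [0.4209, -0.1193, 0.289]
tool_rot: [3.141, 0.002, 1.23]
contact_force: [0.3, 0.1, -0.7]
opening: 0.09
grip_force: 0.0
```

```bash
python3 - <<'E'
from m import *
t=snap("top","pics/t2.png");s=snap("side","pics/s2.png")
for m in comps(green(t),(228,162,290,222),30): print(rect(t,m,.013))
a=np.hstack([cv2.resize(t["image"][150:225,210:310],(400,300),interpolation=2),cv2.resize(s["image"][198:273,210:310],(400,300),interpolation=2)])
cv2.imwrite("pics/v2.png",a[:,:,::-1])
E
```

```text
[541.7   2.2  64.9  39.2  70.7 541.6   2.1  71.2 368. ]
```

View pics/v2.png

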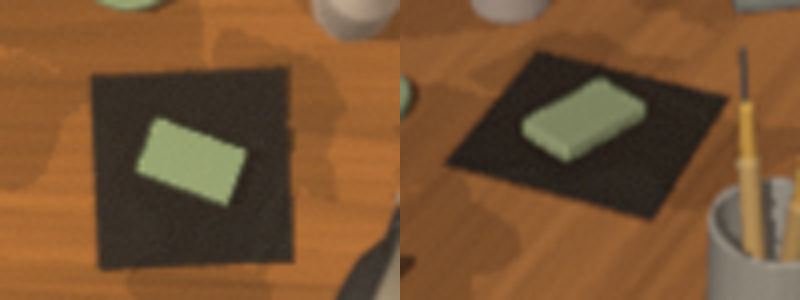

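The blank lies flat on the mat at (541.6,2.1) mm with its long axis at 71°. Its measured size of 65x39 matches. Now I'll take it by its long edges.

```bash
python3 d.py 0.5416 0.0021 0.24 1.239
```

```text
now [ 0.4222 -0.1157  0.2888] [-3.1416e+00 -1.0000e-04  1.2308e+00] d now-axes [0.1509 0.0733 0.0488] d target-axes [0.1503 0.0745 0.0488] rot [-0.     -0.0001 -0.0082] n 4.4
```

Scaled: 0.04 m / 0.3 = 0.1333, 0.0375 m / 0.3 = 0.125, -0.004 rad / 2.0944 = -0.0019.

{"name": "drive_effector", "arguments": {"motion": [{"xyz":[0.125, 0.062, 0], "turn_vec":[0, 0, -0.0019]}, {"xyz":[0.125, 0.062, 0]}, {"xyz":[0.125, 0.062, 0]}, {"xyz":[0.125, 0.062, 0.03]}, {"xyz":[0, 0, 0.1333]}, {}, {}, {}]}}

```text
time: 8.8
tool_pos: [0.5407, 0.0023, 0.2405]
tool_rot: [-3.141, 0.0, 1.24]
contact_force: [0.6, -0.8, 0.3]
opening: 0.0899
grip_force: 0.0
```

```bash
python3 d.py 0.5416 0.0021 0.184 1.239
```

```text
now [0.5407 0.0023 0.2405] [-3.1411e+00  2.0000e-04  1.2397e+00] d now-axes [0.0001 0.0009 0.0565] d target-axes [0.0001 0.0009 0.0565] rot [-0.0005  0.0002  0.0007] n 1.4
```

Scaled: 0.03 m / 0.3 = 0.1, 0.02 m / 0.3 = 0.0667.

{"name": "drive_effector", "arguments": {"motion": [{"xyz":[0, 0.0033, 0.1]}, {"xyz":[0, 0, 0.0667]}, {"xyz":[0, 0, 0.02]}, {}, {}, {}]}}

```text
time: 9.3
tool_pos: [0.5425, 0.0011, 0.1858]
tool_rot: [3.138, -0.001, 1.238]
contact_force: [0.2, -0.3, -0.3]
opening: 0.0897
grip_force: 0.0
```

```bash
python3 d.py 0.5416 0.0021 0.184 1.239
```

```text
now [0.5425 0.0011 0.1858] [ 3.1385e+00 -5.0000e-04  1.2383e+00] d now-axes [ 0.0007 -0.0012  0.0018] d target-axes [ 0.0007 -0.0012  0.0018] rot [ 0.0031 -0.0005 -0.0007] n 0.1
```

Scaled: 0.001 m / 0.3 = 0.0033.

{"name": "drive_effector", "arguments": {"motion": [{"xyz":[0, 0, 0.0033]}, {}, {}, {}, {}, {}, {}, {}], "jaw": 0.03, "clamp_n": 45}}

```text
time: 9.97
tool_pos: [0.5419, 0.0014, 0.1829]
tool_rot: [3.142, 0.0, 1.239]
contact_force: [0.8, 0.3, -0.1]
opening: 0.0411
grip_force: 0.0
```

{"name": "drive_effector", "arguments": {"motion": [{"xyz":[0, 0, -0.0667]}, {"xyz":[0, 0, -0.1333]}, {"xyz":[0, 0, -0.1333]}, {"xyz":[0, 0, -0.1333]}, {}, {}]}}

```text
time: 10.47
tool_pos: [0.5422, 0.0014, 0.3252]
tool_rot: [3.136, -0.001, 1.239]
contact_force: [-0.8, -0.7, -1.1]
opening: 0.0361
grip_force: 45.0
```

```bash
python3 d.py 0.5117 -0.2353 0.33 2.227
```

```text
now [0.5422 0.0014 0.3252] [ 3.1362e+00 -1.0000e-03  1.2389e+00] d now-axes [-0.2338  0.0483 -0.0048] d target-axes [-0.1689 -0.1686 -0.0048] rot [ 0.0054  0.0017 -0.9881] n 6.0
```

```bash
python3 - <<'E'
from m import *
t=snap("top","pics/t3.png");s=snap("side","pics/s3.png")
for m in comps(green(t),(228,162,290,222),10): print(rect(t,m,.013))
p=proj(s,[.5422,.0014,.15]);print(p); u,v=(p-[50,37]).astype(int)
a=np.hstack([cv2.resize(t["image"][150:225,210:310],(400,300),interpolation=2),cv2.resize(s["image"][v:v+75,u:u+100],(400,300),interpolation=2)])
cv2.imwrite("pics/v3.png",a[:,:,::-1])
print(robot.observe()["opening"])
E
```

```text
[255.18488766 174.46877449]
0.03630805427884238
```

View pics/v3.png

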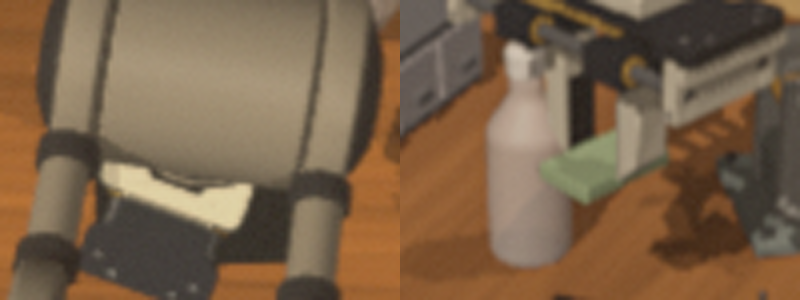

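The blank is held by its long edges at the fingertips, in the side crop at about (540..668, 130..200). I'll check its levelness numerically.

```bash
python3 - <<'E'
from m import *
s=load("pics/s3.npy")
M=max(comps(green(s),(205,150,300,200),20),key=lambda m:m.sum())
v,u=np.nonzero(M)
for n,i in dict(left=u.argmin(),bot=v.argmax(),right=u.argmax(),top=v.argmin()).items(): print(n,u[i],v[i])
P=np.array([.5422,.0014]); X=np.array([.3256,.9455]);Y=np.array([.9455,-.3256])
for zc in(.150,.145,.140):
  print(zc,{(i,j,k):proj(s,[*(P+i*.032*X+j*.019*Y),zc+k*.005]).round(1).tolist() for i in(-1,1) for j in(-1,1) for k in(-1,1)})
E
```

```text
left 240 178
bot 251 187
right 260 182
top 257 170
0.15 {(-1, -1, -1): [271.5, 174.6], (-1, -1, 1): [271.6, 170.6], (-1, 1, -1): [259.6, 168.8], (-1, 1, 1): [259.6, 164.9], (1, -1, -1): [250.5, 184.6], (1, -1, 1): [250.5, 180.5], (1, 1, -1): [238.6, 178.3], (1, 1, 1): [238.5, 174.3]}
0.145 {(-1, -1, -1): [271.5, 176.6], (-1, -1, 1): [271.6, 172.6], (-1, 1, -1): [259.6, 170.8], (-1, 1, 1): [259.6, 166.9], (1, -1, -1): [250.5, 186.6], (1, -1, 1): [250.5, 182.6], (1, 1, -1): [238.7, 180.3], (1, 1, 1): [238.6, 176.3]}
0.14 {(-1, -1, -1): [271.4, 178.5], (-1, -1, 1): [271.5, 174.6], (-1, 1, -1): [259.6, 172.7], (-1, 1, 1): [259.6, 168.8], (1, -1, -1): [250.5, 188.6], (1, -1, 1): [250.5, 184.6], (1, 1, -1): [238.7, 182.3], (1, 1, 1): [238.6, 178.3]}
```

The blank is level, but it sits about 3 mm too low in the fingers because I lifted before they had finished closing. I'll set it down and regrip.

Scaled: 0.04 m / 0.3 = 0.1333, 0.03 m / 0.3 = 0.1.

{"name": "drive_effector", "arguments": {"motion": [{"xyz":[0, 0, 0.1333]}, {"xyz":[0, 0, 0.1333]}, {"xyz":[0, 0, 0.1]}, {"xyz":[0, 0, 0.0667]}, {"xyz":[0, 0, 0.0133]}, {}, {}]}}

```text
time: 11.15
tool_pos: [0.5415, 0.0014, 0.1878]
tool_rot: [-3.139, 0.001, 1.239]
contact_force: [0.5, 0.6, -1.0]
opening: 0.0371
grip_force: 45.0
```

```bash
python3 d.py 0.5422 0.0014 0.183 1.239
```

```text
now [0.5415 0.0014 0.1878] [-3.1392e+00  5.0000e-04  1.2387e+00] d now-axes [0.0002 0.0007 0.0048] d target-axes [0.0002 0.0006 0.0048] rot [-0.0024  0.0005 -0.0003] n 0.1
```

Scaled: 0.003 m / 0.3 = 0.01.

{"name": "drive_effector", "arguments": {"motion": [{}, {}, {}, {"xyz":[0, 0, 0.01]}, {"xyz":[0, 0, 0.01]}, {}, {}], "jaw": 0.05}}

```text
time: 11.73
tool_pos: [0.5418, 0.0014, 0.1827]
tool_rot: [-3.141, 0.0, 1.239]
contact_force: [1.0, 0.3, 0.2]
opening: 0.05
grip_force: 0.0
```

```bash
python3 d.py 0.5422 0.0014 0.1815 1.239
```

```text
now [0.5418 0.0014 0.1827] [-3.1412e+00  2.0000e-04  1.2388e+00] d now-axes [0.0001 0.0004 0.0012] d target-axes [0.0001 0.0004 0.0012] rot [-0.0004  0.0002 -0.0002] n 0.0
```

{"name": "drive_effector", "arguments": {"motion": [{"xyz":[0, 0, 0.0033]}, {}, {}, {}, {}], "jaw": 0.03, "clamp_n": 45}}

```text
time: 12.15
tool_pos: [0.5418, 0.0014, 0.1818]
tool_rot: [-3.142, 0.0, 1.239]
contact_force: [-0.4, -0.0, -0.9]
opening: 0.0375
grip_force: 45.0
```

{"name": "drive_effector", "arguments": {"motion": [{"xyz":[0, 0, -0.0667]}, {"xyz":[0, 0, -0.1333]}, {"xyz":[0, 0, -0.1333]}, {"xyz":[0, 0, -0.1333]}, {}, {}]}}

```text
time: 12.65
tool_pos: [0.5422, 0.0014, 0.3244]
tool_rot: [3.136, -0.001, 1.239]
contact_force: [-0.4, -0.2, -0.6]
opening: 0.0374
grip_force: 45.0
```

```bash
python3 - <<'E'
from m import *
s=snap("side","pics/s4.png");snap("top","pics/t4.png"); o=robot.observe(); print(o["tool_pos"])
M=max(comps(green(s),(205,150,300,200),20),key=lambda m:m.sum())
v,u=np.nonzero(M)
for n,i in dict(left=u.argmin(),bot=v.argmax(),right=u.argmax(),top=v.argmin()).items(): print(n,u[i],v[i])
P=o["tool_pos"][:2]; X=np.array([.3256,.9455]);Y=np.array([.9455,-.3256])
for zc in(.150,): print({(i,j):proj(s,[*(P+i*.032*X+j*.019*Y),zc-.005]).round(1).tolist() for i in(-1,1) for j in(-1,1)})
E
python3 d.py 0.5117 -0.2353 0.33 2.227
```

```text
[0.54139513 0.00147368 0.3210443 ]
left 239 175
bot 249 183
right 258 167
top 256 167
{(-1, -1): [271.8, 174.7], (-1, 1): [259.9, 168.9], (1, -1): [250.8, 184.7], (1, 1): [238.9, 178.4]}
now [0.5414 0.0015 0.321 ] [-3.1402e+00  4.0000e-04  1.2388e+00] d now-axes [-0.2335  0.0491 -0.0089] d target-axes [-0.1695 -0.168  -0.009 ] rot [-1.500e-03 -4.000e-04 -9.882e-01] n 6.0
```

Careful with the scale: shifts go in shares of 0.3 m and turns go in shares of 120 degrees. That gives: -0.039 m / 0.3 = -0.13, -0.0385 m / 0.3 = -0.1283.

{"name": "drive_effector", "arguments": {"motion": [{"xyz":[-0.13, 0.0273, -0.005]}, {"xyz":[-0.13, 0.0273, -0.005]}, {"xyz":[-0.13, 0.0273, -0.005]}, {"xyz":[-0.13, 0.0273, -0.005]}, {"xyz":[-0.13, 0.0273, -0.005]}, {"xyz":[-0.1283, 0.027, -0.005]}]}}

```text
time: 13.25
tool_pos: [0.5113, -0.2371, 0.3287]
tool_rot: [-3.138, -0.001, 1.239]
contact_force: [0.9, 0.6, -0.6]
opening: 0.0374
grip_force: 45.0
```

{"name": "drive_effector", "arguments": {"motion": [{"turn_vec":[0, 0, -0.059]}, {"turn_vec":[0, 0, -0.059]}, {"turn_vec":[0, 0, -0.059]}, {"turn_vec":[0, 0, -0.059]}, {"turn_vec":[0, 0, -0.059]}, {"turn_vec":[0, 0, -0.059]}, {"turn_vec":[0, 0, -0.059]}, {"turn_vec":[0, 0, -0.059]}]}}

```text
time: 13.92
tool_pos: [0.5118, -0.2352, 0.3284]
tool_rot: [-3.14, -0.004, 2.233]
contact_force: [0.1, 0.3, -0.3]
opening: 0.0374
grip_force: 45.0
```

{"name": "drive_effector", "arguments": {"motion": [{}, {}, {}]}}

```text
time: 14.17
tool_pos: [0.512, -0.2353, 0.3297]
tool_rot: [-3.141, -0.002, 2.223]
contact_force: [-0.1, 0.1, -0.8]
opening: 0.0375
grip_force: 45.0
```

```bash
python3 d.py 0.5117 -0.2353 0.31 2.227
```

```text
now [ 0.512  -0.2353  0.3297] [-3.1408e+00 -2.0000e-03  2.2231e+00] d now-axes [ 0.0002 -0.0003  0.0197] d target-axes [ 0.0002 -0.0003  0.0197] rot [-0.0008 -0.002  -0.0039] n 0.5
```

Scaled: 0.02 m / 0.3 = 0.0667, 0.015 m / 0.3 = 0.05, -0.004 rad / 2.0944 = -0.0019.

{"name": "drive_effector", "arguments": {"motion": [{"xyz":[0, 0, 0.0667], "turn_vec":[0, 0, -0.0019]}, {"xyz":[0, 0, 0.05]}, {"xyz":[0, 0, 0.0267]}, {}]}}

```text
time: 14.5
tool_pos: [0.5121, -0.2351, 0.2866]
tool_rot: [-3.141, -0.002, 2.229]
contact_force: [0.5, 1.5, -1.1]
opening: 0.0374
grip_force: 45.0
```

{"name": "drive_effector", "arguments": {"motion": [{"xyz":[0, 0, 0.02]}, {"xyz":[0, 0, 0.0133]}, {}]}}

```text
time: 14.75
tool_pos: [0.5126, -0.2352, 0.2777]
tool_rot: [3.14, 0.001, 2.23]
contact_force: [4.3, 2.2, -1.9]
opening: 0.0373
grip_force: 45.0
```

```bash
python3 d.py 0.5117 -0.2353 0.27 2.227
```

```text
now [ 0.5126 -0.2352  0.2777] [3.1404e+00 1.1000e-03 2.2301e+00] d now-axes [ 0.0005 -0.0008  0.0077] d target-axes [ 0.0005 -0.0008  0.0077] rot [0.0012 0.0011 0.0031] n 0.2
```

Scaled: 0.005 m / 0.3 = 0.0167, 0.001 m / 0.3 = 0.0033.

{"name": "drive_effector", "arguments": {"motion": [{"xyz":[0, 0.0033, 0.0167]}, {"xyz":[0, 0, 0.0167]}, {}], "clamp_n": 55}}

```text
time: 15.0
tool_pos: [0.5128, -0.2348, 0.2671]
tool_rot: [-3.141, -0.001, 2.231]
contact_force: [2.3, -0.3, -1.8]
opening: 0.037
grip_force: 55.0
```

{"name": "drive_effector", "arguments": {"motion": [{"xyz":[0, 0, 0.0133]}, {"xyz":[0, 0, 0.01]}, {}]}}

```text
time: 15.25
tool_pos: [0.5129, -0.2349, 0.2607]
tool_rot: [-3.141, 0.0, 2.231]
contact_force: [-0.2, -0.7, 2.3]
opening: 0.0375
grip_force: 55.0
```

```bash
python3 d.py 0.5117 -0.2353 0.2535 2.227
```

```text
now [ 0.5129 -0.2349  0.2607] [-3.1414e+00  3.0000e-04  2.2308e+00] d now-axes [ 0.0004 -0.0012  0.0072] d target-axes [ 0.0004 -0.0012  0.0072] rot [-0.0002  0.0003  0.0038] n 0.2
```

Scaled: 0.003 m / 0.3 = 0.01, 0.002 m / 0.3 = 0.0067.

{"name": "drive_effector", "arguments": {"motion": [{"xyz":[0, 0, 0.01]}, {"xyz":[0, 0, 0.0067]}, {}]}}

```text
time: 15.5
tool_pos: [0.5129, -0.2349, 0.256]
tool_rot: [-3.141, 0.001, 2.231]
contact_force: [0.4, 0.7, 5.1]
opening: 0.0374
grip_force: 55.0
```

{"name": "drive_effector", "arguments": {"motion": [{"xyz":[0, 0, 0.0067]}, {"xyz":[0, 0, 0.0033]}, {}]}}

```text
time: 15.75
tool_pos: [0.5129, -0.2349, 0.2531]
tool_rot: [-3.141, 0.001, 2.231]
contact_force: [-0.6, 0.7, 6.4]
opening: 0.0375
grip_force: 55.0
```

{"name": "drive_effector", "arguments": {"motion": [{"xyz":[0, 0, 0.0033]}, {"xyz":[0, 0, 0.0033]}, {}]}}

```text
time: 16.0
tool_pos: [0.5129, -0.2349, 0.2512]
tool_rot: [-3.141, 0.001, 2.231]
contact_force: [-0.9, -0.3, 5.1]
opening: 0.037
grip_force: 55.0
```

Scaled: 0.001 m / 0.3 = 0.0033, 0.0005 m / 0.3 = 0.0017.

{"name": "drive_effector", "arguments": {"motion": [{"xyz":[0, 0, 0.0033]}, {"xyz":[0, 0, 0.0017]}, {}, {}]}}

```text
time: 16.33
tool_pos: [0.5129, -0.2349, 0.2499]
tool_rot: [-3.141, 0.001, 2.231]
contact_force: [-1.0, 0.9, 7.0]
opening: 0.0372
grip_force: 55.0
```

{"name": "drive_effector", "arguments": {"motion": [{}, {}, {}, {}], "jaw": 0.06, "clamp_n": 55}}

```text
time: 16.67
tool_pos: [0.5128, -0.2347, 0.249]
tool_rot: [-3.141, -0.001, 2.231]
contact_force: [0.0, 0.1, 0.4]
opening: 0.0582
grip_force: 0.0
```

{"name": "drive_effector", "arguments": {"motion": [{"xyz":[0, 0, -0.0667]}, {"xyz":[0, 0, -0.1333]}, {"xyz":[0, 0, -0.1333]}, {"xyz":[0, 0, -0.1333]}, {"xyz":[0.139, 0, 0]}, {"xyz":[0.139, 0, 0]}, {"xyz":[0.139, 0, 0]}, {}], "jaw": 0.022}}

```text
time: 17.33
tool_pos: [0.4317, -0.1312, 0.3883]
tool_rot: [-3.139, -0.007, 2.233]
contact_force: [0.2, 1.3, 0.8]
opening: 0.0223
grip_force: 0.0
```

```bash
python3 - <<'E'
from m import *
t=snap("top","pics/t5.png");s=snap("side","pics/s5.png")
for m in comps(green(t),(310,168,385,235),10): print(rect(t,m,.088))
a=np.hstack([cv2.resize(t["image"][168:228,308:388],(400,300),interpolation=2),cv2.resize(s["image"][134:200,264:352],(400,300),interpolation=2)])
cv2.imwrite("pics/v5.png",a[:,:,::-1])
E
```

```text
[ 514.2 -239.6   53.1   40.   127.9  517.  -240.7  104.   284. ]
```

View pics/v5.png

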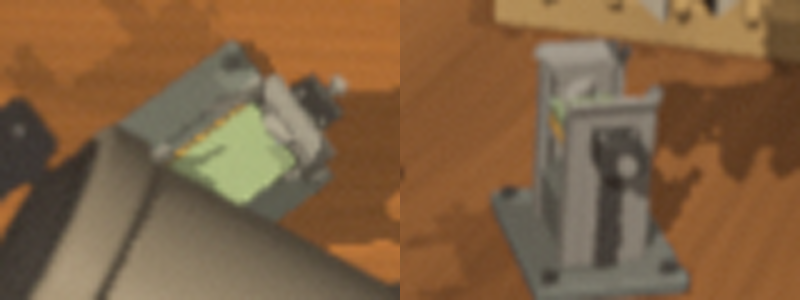

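The blank sits in the magazine at top-crop (235,155) with the latch nose over it, and the side view shows it down between the guides. Next is the second large blank, at (576,231).

Scaled: 0.1235 rad / 2.0944 = 0.059.

{"name": "drive_effector", "arguments": {"motion": [{"turn_vec":[0, 0, 0.059]}, {"turn_vec":[0, 0, 0.059]}, {"turn_vec":[0, 0, 0.059]}, {"turn_vec":[0, 0, 0.059]}, {"turn_vec":[0, 0, 0.059]}, {"turn_vec":[0, 0, 0.059]}, {"turn_vec":[0, 0, 0.059]}, {"turn_vec":[0, 0, 0.059]}]}}

```text
time: 18.1
tool_pos: [0.4374, -0.1372, 0.3892]
tool_rot: [3.141, 0.0, 1.236]
contact_force: [0.3, -0.5, 0.5]
opening: 0.0221
grip_force: 0.0
```

{"name": "drive_effector", "arguments": {"motion": [{}, {}]}}

```text
time: 18.27
tool_pos: [0.437, -0.1368, 0.3892]
tool_rot: [3.141, 0.0, 1.246]
contact_force: [-0.6, 0.7, 0.2]
opening: 0.0219
grip_force: 0.0
```

```bash
python3 d.py 0.576 0.2313 0.35 1.239
```

```text
now [ 0.437  -0.1368  0.3892] [3.1414e+00 2.0000e-04 1.2459e+00] d now-axes [0.3932 0.0142 0.0391] d target-axes [0.3933 0.0115 0.0392] rot [0.0002 0.0002 0.0069] n 9.9
```

Scaled: 0.0393 m / 0.3 = 0.131, 0.0012 m / 0.3 = 0.004, 0.007 rad / 2.0944 = 0.0033.

{"name": "drive_effector", "arguments": {"motion": [{"xyz":[0.131, 0.004, 0], "turn_vec":[0, 0, 0.0033]}, {"xyz":[0.131, 0.004, 0]}, {"xyz":[0.131, 0.004, 0]}, {"xyz":[0.131, 0.004, 0]}, {"xyz":[0.131, 0.004, 0]}, {"xyz":[0.131, 0.004, 0]}, {"xyz":[0.131, 0.004, 0]}, {"xyz":[0.131, 0.004, 0]}]}}

```text
time: 18.93
tool_pos: [0.5494, 0.1597, 0.3892]
tool_rot: [3.141, 0.0, 1.24]
contact_force: [1.3, -0.6, 0.9]
opening: 0.0221
grip_force: 0.0
```

{"name": "drive_effector", "arguments": {"motion": [{"xyz":[0.131, 0.0033, 0]}, {"xyz":[0.131, 0.0033, 0]}, {"xyz":[0, 0, 0.13]}, {"xyz":[0, 0, 0.1333]}, {"xyz":[0, 0, 0.1333]}, {"xyz":[0, 0, 0.0333]}, {}, {}]}}

```text
time: 19.6
tool_pos: [0.5771, 0.2314, 0.2614]
tool_rot: [3.141, -0.001, 1.237]
contact_force: [0.0, 1.1, -0.3]
opening: 0.0219
grip_force: 0.0
```

```bash
python3 d.py 0.576 0.2313 0.21 1.239
```

```text
now [0.5771 0.2314 0.2614] [ 3.1406e+00 -5.0000e-04  1.2369e+00] d now-axes [-0.0004 -0.0011  0.0514] d target-axes [-0.0004 -0.001   0.0514] rot [ 0.0009 -0.0005 -0.0021] n 1.3
```

Scaled: 0.02 m / 0.3 = 0.0667, 0.015 m / 0.3 = 0.05.

{"name": "drive_effector", "arguments": {"motion": [{"xyz":[0, -0.0017, 0.0667]}, {"xyz":[0, 0, 0.05]}, {"xyz":[0, 0, 0.0333]}, {"xyz":[0, 0, 0.02]}, {}, {}]}}

```text
time: 20.1
tool_pos: [0.5763, 0.2316, 0.2106]
tool_rot: [3.14, -0.001, 1.236]
contact_force: [0.0, 0.8, 1.0]
opening: 0.0221
grip_force: 0.0
```

{"name": "drive_effector", "arguments": {"motion": [{}, {}, {}, {}], "jaw": 0.005, "clamp_n": 30}}

```text
time: 20.43
tool_pos: [0.5761, 0.2317, 0.2103]
tool_rot: [3.14, -0.001, 1.236]
contact_force: [1.0, -0.1, 4.4]
opening: 0.0099
grip_force: 30.0
```

Scaled: -0.04 m / 0.3 = -0.1333, -0.038 m / 0.3 = -0.1267.

{"name": "drive_effector", "arguments": {"motion": [{"xyz":[0, 0, -0.0667]}, {"xyz":[0, 0, -0.1]}, {"xyz":[0, 0, -0.1333]}, {"xyz":[-0.1267, 0.0107, 0]}, {"xyz":[-0.1267, 0.0107, 0]}, {"xyz":[-0.1267, 0.0107, 0]}, {"xyz":[-0.1267, 0.0107, 0]}, {"xyz":[-0.1267, 0.0107, 0]}]}}

```text
time: 21.1
tool_pos: [0.5275, 0.0456, 0.2995]
tool_rot: [3.141, 0.0, 1.236]
contact_force: [0.1, -0.4, -1.4]
opening: 0.0094
grip_force: 30.0
```

{"name": "drive_effector", "arguments": {"motion": [{"xyz":[-0.1267, 0.0107, 0]}, {"xyz":[0, 0, 0.1]}, {"xyz":[0, 0, 0.1167]}, {"xyz":[0, 0, 0.0833]}, {"xyz":[0, 0, 0.0067]}, {}, {}, {}]}}

```text
time: 21.77
tool_pos: [0.5197, 0.0101, 0.2091]
tool_rot: [3.138, -0.001, 1.236]
contact_force: [0.2, -0.2, -0.7]
opening: 0.0096
grip_force: 30.0
```

```bash
python3 d.py 0.52 0.01 0.202 1.239
```

```text
now [0.5197 0.0101 0.2091] [ 3.1384e+00 -6.0000e-04  1.2363e+00] d now-axes [-0.      0.0003  0.0071] d target-axes [-0.      0.0003  0.0071] rot [ 0.0032 -0.0006 -0.0027] n 0.2
```

Scaled: 0.003 m / 0.3 = 0.01, 0.002 m / 0.3 = 0.0067.

{"name": "drive_effector", "arguments": {"motion": [{"xyz":[0, 0, 0.01]}, {"xyz":[0, 0, 0.0067]}, {}, {}]}}

```text
time: 22.1
tool_pos: [0.519, 0.01, 0.2026]
tool_rot: [3.141, 0.0, 1.236]
contact_force: [-0.8, -0.1, -0.8]
opening: 0.0095
grip_force: 30.0
```

{"name": "drive_effector", "arguments": {"motion": [{"xyz":[0, 0, 0.0067]}, {}, {}]}}

```text
time: 22.35
tool_pos: [0.5192, 0.0099, 0.2013]
tool_rot: [3.14, -0.0, 1.236]
contact_force: [-1.0, -0.1, 6.7]
opening: 0.0097
grip_force: 30.0
```

Scaled: -0.008 m / 0.3 = -0.0267, -0.001 m / 0.3 = -0.0033.

{"name": "drive_effector", "arguments": {"motion": [{"xyz":[0, 0, -0.0033]}, {}, {}, {}, {"xyz":[0, 0, -0.0267]}, {}], "jaw": 0.064, "clamp_n": 30}}

```text
time: 22.85
tool_pos: [0.5193, 0.0099, 0.2104]
tool_rot: [3.14, -0.0, 1.236]
contact_force: [-0.1, 0.9, 0.3]
opening: 0.0454
grip_force: 0.0
```

{"name": "drive_effector", "arguments": {"motion": [{"xyz":[0, 0.0333, 0]}, {"xyz":[0, 0.0333, 0]}, {"xyz":[0, 0.0267, 0]}, {"xyz":[0, 0.0233, 0]}, {"xyz":[0, 0.0233, 0]}, {"xyz":[0, 0.02, 0]}, {}]}}

```text
time: 23.43
tool_pos: [0.5652, -0.0062, 0.2094]
tool_rot: [3.141, -0.0, 1.235]
contact_force: [-0.6, 0.8, 0.4]
opening: 0.0639
grip_force: 0.0
```

{"name": "drive_effector", "arguments": {"motion": [{"xyz":[0, -0.0333, -0.0667]}, {"xyz":[0, -0.1, -0.1]}, {"xyz":[0, -0.1, -0.1]}, {"xyz":[-0.1, -0.1, 0]}, {"xyz":[-0.1333, 0, 0]}, {"xyz":[-0.1333, 0, 0]}, {"xyz":[-0.1333, 0, 0]}, {}], "jaw": 0.08}}

```text
time: 24.1
tool_pos: [0.4204, -0.1194, 0.2886]
tool_rot: [3.141, 0.002, 1.231]
contact_force: [0.2, -0.1, 0.3]
opening: 0.08
grip_force: 0.0
```

```bash
python3 - <<'E'
from m import *
t=snap("top","pics/t6.png");s=snap("side","pics/s6.png")
for m in comps(green(t),(228,162,290,222),30): print(rect(t,m,.013))
for m in comps(green(t),(130,135,200,225)): print(rect(t,m,.05))
E
python3 d.py 0.5416 0.0021 0.24 1.239
```

```text
[543.1   2.9  65.1  39.2  71.1 542.9   3.   70.  369. ]
[613.4 219.8  45.2  11.4  72.7 613.1 220.1  71.9  74. ]
[539.2 248.7  45.    9.7  72.9 539.6 248.8  71.6  63. ]
now [ 0.4216 -0.1158  0.2884] [ 3.1416e+00 -1.0000e-04  1.2318e+00] d now-axes [0.1511 0.074  0.0485] d target-axes [0.1506 0.0751 0.0484] rot [ 0.     -0.0001 -0.0072] n 4.4
```

It is flat on the mat again, at (542.9,3.0), and the small and arched blanks haven't moved. I'll grasp it as before.

Scaled: 0.04 m / 0.3 = 0.1333, 0.038 m / 0.3 = 0.1267, -0.004 rad / 2.0944 = -0.0019.

{"name": "drive_effector", "arguments": {"motion": [{"xyz":[0.1267, 0.0633, 0], "turn_vec":[0, 0, -0.0019]}, {"xyz":[0.1267, 0.0633, 0]}, {"xyz":[0.1267, 0.0633, 0]}, {"xyz":[0.1267, 0.0633, 0.03]}, {"xyz":[0, 0, 0.1333]}, {}, {}, {}], "jaw": 0.06}}

```text
time: 24.87
tool_pos: [0.5404, 0.002, 0.2403]
tool_rot: [-3.141, 0.0, 1.241]
contact_force: [-0.1, 0.1, -0.0]
opening: 0.0599
grip_force: 0.0
```

{"name": "drive_effector", "arguments": {"motion": [{"xyz":[0, 0, 0.1]}, {"xyz":[0, 0, 0.0667]}, {"xyz":[0, 0, 0.02]}, {}, {}, {}]}}

```text
time: 25.37
tool_pos: [0.5412, 0.001, 0.1855]
tool_rot: [3.139, -0.001, 1.239]
contact_force: [-0.4, 0.1, -0.1]
opening: 0.0598
grip_force: 0.0
```

```bash
python3 d.py 0.5429 0.003 0.1815 1.239
```

```text
now [0.5412 0.001  0.1855] [ 3.1385e+00 -5.0000e-04  1.2393e+00] d now-axes [0.0024 0.0009 0.004 ] d target-axes [0.0024 0.0009 0.004 ] rot [ 0.0031 -0.0005  0.0003] n 0.1
```

Scaled: 0.002 m / 0.3 = 0.0067, 0.0015 m / 0.3 = 0.005.

{"name": "drive_effector", "arguments": {"motion": [{"xyz":[0.0067, 0.0033, 0.005]}, {}, {}]}}

```text
time: 25.62
tool_pos: [0.5425, 0.003, 0.1828]
tool_rot: [3.14, -0.0, 1.24]
contact_force: [-0.3, 0.4, 0.1]
opening: 0.0602
grip_force: 0.0
```

{"name": "drive_effector", "arguments": {"motion": [{}, {}, {}, {}, {}, {}], "jaw": 0.03, "clamp_n": 55}}

```text
time: 26.12
tool_pos: [0.5422, 0.0029, 0.1821]
tool_rot: [3.141, 0.0, 1.24]
contact_force: [0.2, 0.5, -0.1]
opening: 0.0374
grip_force: 55.0
```

{"name": "drive_effector", "arguments": {"motion": [{"xyz":[0, 0, -0.0667]}, {"xyz":[0, 0, -0.1333]}, {"xyz":[0, 0, -0.1333]}, {"xyz":[0, 0, -0.1333]}, {}, {}]}}

```text
time: 26.62
tool_pos: [0.5425, 0.0029, 0.3245]
tool_rot: [3.136, -0.001, 1.24]
contact_force: [0.1, -0.3, -1.7]
opening: 0.0375
grip_force: 55.0
```

```bash
python3 d.py 0.5125 -0.2350 0.33 2.227; python3 - <<'E'
from m import *
s=snap("side","pics/s7.png"); o=robot.observe()
M=max(comps(green(s),(205,150,300,200),20),key=lambda m:m.sum())
v,u=np.nonzero(M)
for n,i in dict(left=u.argmin(),bot=v.argmax(),right=u.argmax(),top=v.argmin()).items(): print(n,u[i],v[i])
E
```

```text
now [0.5425 0.0029 0.3245] [ 3.1363e+00 -1.0000e-03  1.2398e+00] d now-axes [-0.2348  0.0489 -0.0055] d target-axes [-0.1702 -0.169  -0.0055] rot [ 0.0053  0.0017 -0.9872] n 6.0
left 239 175
bot 249 183
right 257 167
top 256 167
```

The grasp reads the same as the good one. I'll carry it to the magazine and check the first blank there numerically on the way.

Scaled: -0.039 m / 0.3 = -0.13, 0.0082 m / 0.3 = 0.0273.

```bash
python3 - <<'E'
from m import *
t=snap("top","pics/t7.png")
for m in comps(green(t),(310,168,385,235),10): print(rect(t,m,.088))
E
```

```text
[ 511.  -235.3   61.2   40.1  127.   511.5 -235.2  126.4  370. ]
```

{"name": "drive_effector", "arguments": {"motion": [{"xyz":[-0.13, 0.0273, -0.0033]}, {"xyz":[-0.13, 0.0273, -0.0033]}, {"xyz":[-0.13, 0.0273, -0.0033]}, {"xyz":[-0.13, 0.0273, -0.0033]}, {"xyz":[-0.13, 0.0273, -0.0033]}, {"xyz":[-0.13, 0.0267, -0.0033]}]}}

```text
time: 27.22
tool_pos: [0.5116, -0.2359, 0.3259]
tool_rot: [-3.137, -0.001, 1.24]
contact_force: [1.5, 0.4, -0.5]
opening: 0.037
grip_force: 55.0
```

{"name": "drive_effector", "arguments": {"motion": [{"turn_vec":[0, 0, -0.059]}, {"turn_vec":[0, 0, -0.059]}, {"turn_vec":[0, 0, -0.059]}, {"turn_vec":[0, 0, -0.059]}, {"turn_vec":[0, 0, -0.059]}, {"turn_vec":[0, 0, -0.059]}, {"turn_vec":[0, 0, -0.059]}, {"turn_vec":[0, 0, -0.059]}]}}

```text
time: 27.88
tool_pos: [0.5121, -0.2341, 0.3257]
tool_rot: [-3.14, -0.004, 2.234]
contact_force: [-0.2, 0.4, -0.9]
opening: 0.0375
grip_force: 55.0
```

{"name": "drive_effector", "arguments": {"motion": [{}, {}, {}]}}

```text
time: 28.13
tool_pos: [0.5124, -0.2342, 0.327]
tool_rot: [-3.141, -0.002, 2.224]
contact_force: [-0.1, 0.1, -1.0]
opening: 0.0371
grip_force: 55.0
```

```bash
python3 d.py 0.5128 -0.2348 0.287 2.229
```

```text
now [ 0.5124 -0.2342  0.327 ] [-3.1408e+00 -2.0000e-03  2.2242e+00] d now-axes [-0.0008  0.      0.04  ] d target-axes [-0.0007 -0.      0.04  ] rot [-0.0008 -0.002  -0.0048] n 1.0
```

Scaled: 0.02 m / 0.3 = 0.0667, 0.014 m / 0.3 = 0.0467, -0.004 rad / 2.0944 = -0.0019.

{"name": "drive_effector", "arguments": {"motion": [{"xyz":[-0.0017, 0, 0.0667], "turn_vec":[0, 0, -0.0019]}, {"xyz":[0, 0, 0.0467]}, {"xyz":[0, 0, 0.02]}, {}]}}

```text
time: 28.47
tool_pos: [0.5126, -0.2344, 0.2865]
tool_rot: [-3.141, -0.003, 2.23]
contact_force: [0.2, 1.0, -1.0]
opening: 0.037
grip_force: 55.0
```

{"name": "drive_effector", "arguments": {"motion": [{"xyz":[0, 0, 0.02]}, {"xyz":[0, 0, 0.0133]}, {}]}}

```text
time: 28.72
tool_pos: [0.5128, -0.2346, 0.2778]
tool_rot: [-3.141, -0.0, 2.231]
contact_force: [-0.3, 0.8, -1.4]
opening: 0.037
grip_force: 55.0
```

{"name": "drive_effector", "arguments": {"motion": [{"xyz":[0, 0, 0.0167]}, {"xyz":[0, 0, 0.0133]}, {}]}}

```text
time: 28.97
tool_pos: [0.5132, -0.2349, 0.2697]
tool_rot: [3.141, 0.002, 2.232]
contact_force: [1.1, -1.5, 1.0]
opening: 0.0369
grip_force: 55.0
```

```bash
python3 d.py 0.5128 -0.2348 0.25 2.229
```

```text
now [ 0.5132 -0.2349  0.2697] [3.1408e+00 2.4000e-03 2.2315e+00] d now-axes [ 0.0004 -0.0002  0.0197] d target-axes [ 0.0003 -0.0002  0.0197] rot [0.0008 0.0024 0.0025] n 0.5
```

Scaled: 0.005 m / 0.3 = 0.0167, 0.004 m / 0.3 = 0.0133.

{"name": "drive_effector", "arguments": {"motion": [{"xyz":[0, 0, 0.0167]}, {"xyz":[0, 0, 0.0133]}, {}], "clamp_n": 60}}

```text
time: 29.22
tool_pos: [0.5134, -0.2351, 0.261]
tool_rot: [3.14, 0.004, 2.232]
contact_force: [2.4, -1.0, 3.7]
opening: 0.0372
grip_force: 60.0
```

{"name": "drive_effector", "arguments": {"motion": [{"xyz":[0, 0, 0.0133]}, {"xyz":[0, 0, 0.0067]}, {}]}}

```text
time: 29.47
tool_pos: [0.5134, -0.2351, 0.2551]
tool_rot: [3.14, 0.004, 2.232]
contact_force: [1.0, -0.8, 6.5]
opening: 0.0376
grip_force: 60.0
```

{"name": "drive_effector", "arguments": {"motion": [{"xyz":[0, 0, 0.0067]}, {"xyz":[0, 0, 0.0067]}, {}, {}]}}

```text
time: 29.8
tool_pos: [0.5134, -0.2351, 0.2515]
tool_rot: [3.14, 0.004, 2.232]
contact_force: [1.7, -0.4, 6.9]
opening: 0.0368
grip_force: 60.0
```

Scaled: 0.002 m / 0.3 = 0.0067, 0.001 m / 0.3 = 0.0033.

{"name": "drive_effector", "arguments": {"motion": [{"xyz":[0, 0, 0.0067]}, {"xyz":[0, 0, 0.0033]}, {}, {}, {}]}}

```text
time: 30.22
tool_pos: [0.5134, -0.2351, 0.2486]
tool_rot: [3.14, 0.004, 2.232]
contact_force: [0.2, 0.0, 7.7]
opening: 0.0371
grip_force: 60.0
```

{"name": "drive_effector", "arguments": {"motion": [{}, {}, {}, {}], "jaw": 0.06, "clamp_n": 55}}

```text
time: 30.55
tool_pos: [0.5127, -0.2346, 0.2469]
tool_rot: [-3.141, -0.001, 2.232]
contact_force: [-0.1, -0.6, 0.1]
opening: 0.058
grip_force: 0.0
```

{"name": "drive_effector", "arguments": {"motion": [{"xyz":[0, 0, -0.0667]}, {"xyz":[0, 0, -0.1333]}, {"xyz":[0, 0, -0.1333]}, {"xyz":[0, 0, -0.1333]}, {"xyz":[0.139, 0, 0]}, {"xyz":[0.139, 0, 0]}, {"xyz":[0.139, 0, 0]}, {"xyz":[0.139, 0, 0]}]}}

```text
time: 31.22
tool_pos: [0.4089, -0.1018, 0.3869]
tool_rot: [-3.141, -0.0, 2.231]
contact_force: [1.7, 0.4, -0.1]
opening: 0.0601
grip_force: 0.0
```

{"name": "drive_effector", "arguments": {"motion": [{"xyz":[0.1, 0, 0]}, {"xyz":[0, -0.1333, 0]}, {"xyz":[0, -0.1333, 0]}, {}, {}]}}

```text
time: 31.63
tool_pos: [0.3279, -0.1292, 0.3873]
tool_rot: [3.141, 0.001, 2.228]
contact_force: [-0.3, -0.2, -0.1]
opening: 0.0601
grip_force: 0.0
```

```bash
python3 - <<'E'
from m import *
t=snap("top","pics/t8.png");s=snap("side","pics/s8.png")
for m in comps(green(t),(310,168,385,235),10): print(rect(t,m,.088))
for m in comps(green(t),(130,135,200,225)): print(rect(t,m,.05))
S=load("pics/s0.npy") if 0 else load("pics/side0.npy")
def c(i): return cv2.resize(i[134:200,264:352],(400,300),interpolation=2)
a=np.hstack([cv2.resize(t["image"][168:228,308:388],(400,300),interpolation=2),c(s["image"])])
b=np.hstack([c(load("pics/s7.npy")["image"]),c(S["image"])])
cv2.imwrite("pics/v8.png",np.vstack([a,b])[:,:,::-1]); print(robot.observe()["tool_pos"])
E
```

```text
[ 512.5 -236.3   63.7   40.5  128.4  512.4 -235.7  128.2  387. ]
[613.  218.7  47.6  11.4  72.7 612.8 219.   72.4  78. ]
[539.2 248.7  45.    9.7  72.9 539.7 249.4  71.6  63. ]
[ 0.32917294 -0.12859275  0.38728099]
```

View pics/v8.png

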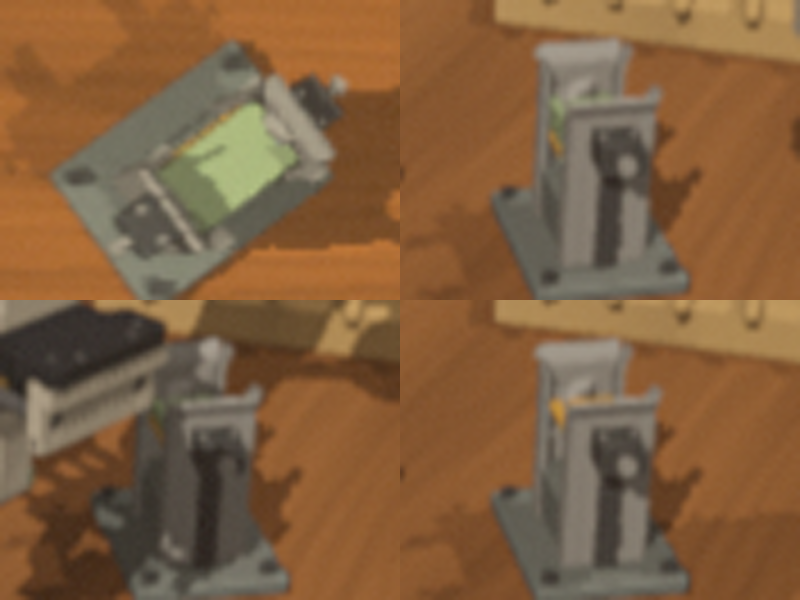

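The final picture shows green at the mouth at the same height where the empty follower sat (crop (580,100) against (580,400)). The yellow follower is now lower, at (555,140), so two blanks are stacked. One numeric check that the latch noses lie over the top blank.

```bash
python3 - <<'E'
from m import *
Y=np.array([np.cos(np.radians(127.6)),np.sin(np.radians(127.6))]);X=np.array([-Y[1],Y[0]]);C=np.array([.5125,-.235])
def yel(c): h=hsv(c); return (h[...,0]>17)&(h[...,0]<32)&(h[...,1]>150)&(h[...,2]>110)
for f,fn,z in(("top0",yel,.087),("t7",green,.088),("t8",green,.088)):
    t=load(f"pics/{f}.npy"); m=max(comps(fn(t),(310,168,385,235),30),key=lambda m:m.sum())
    v,u=np.nonzero(m);P=(np.array([onz(t,a,b,z)[:2] for a,b in zip(u,v)])-C)*1000
    for x0 in(-16,-11,-5,0,5,11,16):
        q=P[abs(P@X-x0)<2.5]@Y; print(f,x0,q.min().round(1),q.max().round(1),len(q))
E
```

```text
top0 -16 -30.9 28.8 48
top0 -11 -29.4 28.3 46
top0 -5 -26.9 25.8 44
top0 0 -25.9 26.8 43
top0 5 -26.9 27.2 44
top0 11 -29.5 26.7 46
top0 16 -30.0 27.7 44
t7 -16 -30.1 31.0 49
t7 -11 -29.7 30.0 50
t7 -5 -28.1 27.5 45
t7 0 -27.7 28.5 46
t7 5 -26.7 27.9 46
t7 11 -29.3 28.9 48
t7 16 -29.8 29.9 48
t8 -16 -32.2 31.0 52
t8 -11 -32.7 28.5 51
t8 -5 -28.7 29.5 48
t8 0 -27.7 28.5 46
t8 5 -26.7 27.9 46
t8 11 -32.8 30.4 51
t8 16 -31.8 29.9 50
```

The noses cover both ends: the green spans ±28 mm on the centreline against ±32 mm beside the noses, as it did with the follower when the latches were sprung out. Handing in.

```bash
python3 -c "
from cell import robot
print(robot.hand_in())"
```

```text
the job is handed in; nothing more can be done
None
```

I loaded both large blanks into the magazine, stacked flat with both latch noses over the top one in the last pictures, and handed the job in at about 32 s; the hand-in returned no verdict.

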